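# Set the white reference board and hold the lamp shutter at its mark

### The job

Take the white reference board out of the blue rack, set its foot on the middle of the stand's ledge behind the low front lip, square to the stand, and leave it leaning back against the red crossbar. Then pull the lamp's spring-return shutter by its orange tab until the yellow pointer lies within the green band, and finish while still holding it there steadily with the gripper, because it springs shut when let go. Leave the dark grey board and everything else on the bench where they are.

Things in the scene. Friction and masses are not known exactly. Their poses are not given: they have to be found in the camera images.
- white_board: White rigid board with a black stripe along its top edge, 90 wide (its x) x 10 thick (its y) x 150 tall (its z), about 0.11 to 0.23 kg. Origin: centre of the bottom edge face; z points up along the board. Starts upright in one of the two slots of the rack; its top is then 158 mm above the bench. Both faces are alike.
- white_board_top (a point): Centre of the white board's top edge face, 150 mm from its origin along the board's z.
- grey_board: Dark grey board of the same size, upright in the other slot of the rack, 70 mm from the white one (centre to centre); leave it there. Origin: centre of the bottom edge face.
- rack: Fixed blue rack, base 110 (x) x 130 (y) x 8 mm. Two slots along its x at y = -35 and +35 mm, each 13 mm wide between two walls 90 long, 8 thick, rising to 38 mm above the bench; the boards stand on the base, 8 mm above the bench. Origin: centre of the underside.
- stand: Fixed slate-grey leaning stand; origin: centre of the underside, z up. Base 120 (x) x 100 (y) mm; its top, the ledge, is 8 mm above the bench. A low black lip runs along the -y edge, inner face at y = -42, 10 mm above the ledge. Two uprights, 12 mm square, at x = -52 and +52, front faces at y = +12, tops 103 mm above the bench, carry the red crossbar.
- crossbar: The stand's red round crossbar, 10 mm diameter, 116 long along the stand's x. Its frame is the stand's frame (same origin); the bar's axis is at y = +12, z = 98 mm there. A board on the ledge, parallel to the stand's x, top tilted to +y, rests on the bar 18 deg from upright with its origin near y = -27 mm (23 deg if its foot touches the lip).
- lamp: Fixed grey lamp unit, 200 (x) x 110 (y) x 80 mm high, flat top, round lit window in its +y side. Origin: centre of the underside; z up. The shutter slides on its top along the unit's -x.
- shutter (a joint): Travel of the shutter in m: 0 shut (start), grows as it is pulled towards the lamp unit's -x, end stop at 0.09. A spring pulls it back towards 0 with 4.2 N at 0, plus 70 N per m (about 8 N at 0.055); it snaps back when let go.
- tab (a point): Centre of the orange upright tab on the shutter: 14 (lamp x) x 40 (lamp y) x 46 tall, standing 49 mm above the lamp unit's top. This point is 26 mm above that top; axes as the lamp unit's. In the lamp unit's frame it is at x = +30 mm minus the shutter's travel, y = 0, z = 106 mm. The tab stands on a 60 x 42 x 4 mm sliding plate.
- pointer (a point): Tip of the yellow pointer, a 3 mm wide bar that sticks out of the shutter towards the lamp unit's -y edge, level with the middle of the tab. In the lamp unit's frame x = +30 mm minus the travel, y = -38 mm, z = 83 mm.
- band: Fixed green clip over the lamp unit's top edge on its -y side, 12 mm wide along x, 2 mm thick on the top. Origin: middle of the band on the lamp unit's top face; axes parallel to the lamp unit's. It sits 35 to 65 mm from the pointer's rest position, towards the lamp unit's -x.
- honey_jar: Amber glass jar with white lid, 66 mm diameter, 84 tall, at the back; origin at the centre of its underside.
- flask: Conical glass flask, 72 mm foot, 108 tall, at the back; origin at the centre of its underside.
- peach: Orange peach, 72 mm across, 64 tall, behind the stand; origin at its underside.
- tomato: Red tomato, 74 mm across, 53 tall, right of the lamp unit; origin at its underside.

How it is judged:
On the way, in this order (a step that is already met when the one before it is completed fails the run):
1. the white board leans against the crossbar, foot on the ledge, let go (x of white_board in the frame of stand between -0.02 and 0.02 m and y of white_board in the frame of stand between -0.046 and 0.004 m and z of white_board in the frame of stand between 0 and 0.016 m and angle between white_board's own z axis and vertical between 0.14 and 0.45 rad and y of white_board_top in the frame of stand above 0.01 m and angle between the x axis of white_board and the x axis of stand, either way round below 0.17 rad and contact force between white_board and crossbar above 0.03 N and contact force between white_board and the arm below 0.1 N and linear speed of white_board below 0.03 m/s), for 0.3 s.
2. the gripper holds the shutter with the pointer within the green band (x of pointer in the frame of band between -0.006 and 0.006 m and contact force between the fingers and shutter above 1.5 N and velocity of joint shutter between -0.02 and 0.02 m/s and contact force between shutter and white_board below 0.3 N), for 0.5 s.
At the end, for the whole second after the job is handed in: White board at rest against the crossbar, 8 to 26 degrees from upright, foot on the ledge, within 20 mm of its middle and 10 degrees of square, clear of the robot; the fingers hold the tab still, pointer within 6 mm of the green band's middle (all of step 1 and all of step 2); the arm keeps its last pose, push and grip.
It fails at once if another thing was shifted by more than 40 mm (distance of any of grey_board, honey_jar, flask, peach, tomato from where it was at the start of the episode above 0.04 m).
It also fails if it takes over 53 s, if anything falls off the work surface, if the arm or the gripper's body presses on something with over 40 N, if the wrist force passes 120 N, or if a joint passes its speed limit or range.

### The arm

A 6-joint arm with a two-finger parallel gripper is mounted at the origin on the work surface. World frame = base frame: x ahead of the robot, y to its left, z up, the work surface at z = 0. Lengths are in m, angles in rad, forces in N, time in s.
With the tool pointing down it reaches from about 0.275 to 0.975 m from the base axis. Payload 8.4 kg.
Tool frame: the origin (TCP) lies on the centre line of the jaws, within the pads' length; the fingertips stand 14 mm ahead of it and the grasp point (between the pads) lies 5 mm behind it (r.tip_reach is the y of the fingertips in the tool frame, in m); y points along the fingers, x is the direction in which the jaws open and shut, and the axes are right-handed (so a half turn about y gives the same grasp; the last joint's range is limited). The gripper opens to 92 mm and grips with 3 to 60 N. Pads are 20 mm wide; open, the fingers measure 128 mm over their backs; the gripper's body (75 mm by 189 mm) begins 69 mm behind the grasp point.
Start: joints at [-1.245, 0.353, 1.633, -0, 1.155, -0.002], TCP at [0.201, -0.592, 0.229] pointing down, gripper open.
Joint ranges: [-2.63, 2.63], [-0.92, 2.1], [0.06, 2.66], [-1.3, 4.44], [0, 2.69], [-3.02, 3.02]. Speed limits (rad/s): [2.22, 2.22, 2.79, 3.14, 3.14, 3.14].

### API

Orientations are given as a 3x3 rotation matrix whose columns are the frame's x, y, z axes.
In Python, from cell import r, eyes, ticket gives the robot as it stands.
- The arm moves only by the shell command python3 -m crank 'ROWS' [FORCE]. ROWS is text: rows parted by semicolons, each of 7 numbers parted by spaces: the gripper's target within -1 to 1 (shut at 1, half-way at 0, fully open at -1), then the shift along the tool's x, y, z in m, then the turn, a rotation vector about the tool's x, y, z in degrees. In form: grip dx dy dz rx ry rz; .... A call has exactly 10 rows; each row shifts and turns the commanded pose from where the row before left it, along the tool's axes as they then stand; what a row does not reach is not made up. A row lasts 1/10 s, in which the tool goes at most 50 mm and 8.59 degrees, less where a joint would pass 70% of its speed; a pose out of reach is approached as far as the arm can. A call is refused whole if a number of a shift passes 0.05 or a number of a turn 8.59, either way. A call with a gripper value outside its range is refused whole. The fingers move at their own pace and stop on an object; FORCE is the grip in N (left out, the last holds). Time passes only in rows, so rows that do not move let the fingers close, or fill a call up. It gives the time, the measured TCP pose, the force and the opening at its end, in the units of the state.
- r.sense(): the state, without advancing time (a new reading comes with each control period).
- eyes.grab_frame(name): name is "scene" or "top" or "wrist"; returns (picture, depth): 420x560x3 uint8, red, green, blue; 420x560 float32, m along the optical axis (not along the pixel's ray), 0 where there is no reading.
- eyes.camera_model(name): a dict with "fx", "fy", "cx", "cy" (pixels), "extrinsics" (4x4, takes a point from camera to world coordinates); the wrist camera has in their place "hand_eye" (4x4, takes a point from camera to tool coordinates, whose origin is the TCP and whose axes are the tool frame's). Camera axes: x right, y down, z forward; pixel columns grow to the right and rows downward; lengths in m; the calibration is good to about 2 mm. The wrist camera is an equidistant fisheye: a pixel r from the principal point sees the ray r / f radians off the axis. A picture is of the moment at which its call begins: read the wrist's pose just before it. camera_model takes no time and is no camera call.
- ticket.hand_in(): hands the job in, once; it reports no verdict.
The state is a dict: "time": time; "joint_positions": joint angles; "qvel": joint speeds; "tau": joint torques, N m; "tcp_pos": TCP position; "tcp_rot": TCP orientation; "wrist_force": force on the tool from outside, world axes, zero at the start; "ft_torque": the same for the moment, N m; "width": opening from 0.0 (shut) to 1.0 (fully open).
Only numpy, scipy, OpenCV 4.12 (cv2) and the standard library are available. Lean on these libraries where they do the work, as an engineer would, in place of code of your own. Each camera call takes 0.05 s, during which the arm holds its last target.

## Working session

There is one attempt and no reset: what is moved stays moved. The work goes in short steps, Python scripts to look and compute and a shell command to move; the robot and the scene stay as the last step left them, time stands still between calls to the robot, and variables do not carry over. Pictures are saved under pics/ and viewed, and the job is handed in when it is done.

```bash
ls; mkdir -p pics
python3 - <<'E'
from cell import r, eyes, ticket
import cv2, numpy as np
print(r.sense())
for n in ["scene","top","wrist"]:
    p,d=eyes.grab_frame(n); cv2.imwrite(f"pics/{n}0.png",p[:,:,::-1]); np.savez(f"{n}0.npz",p=p,d=d)
    print(n,eyes.camera_model(n))
s=r.sense();print(s['time'])
E
```

```text
pics
{'time': 0.0, 'joint_positions': array([-1.24540403e+00,  3.53644936e-01,  1.63414479e+00, -4.79235214e-05,
        1.15515758e+00, -2.38817795e-03]), 'qvel': array([-0.00082444,  0.00044071,  0.00011903, -0.00047428,  0.00024605,
        0.00188696]), 'tau': array([ 5.55054299e-03, -5.93835962e+01, -3.34223413e+01,  7.00878329e-02,
        2.34790536e-02, -5.73673537e-05]), 'tcp_pos': array([ 0.20105597, -0.59128027,  0.22786111]), 'tcp_rot': array([[ 3.21960495e-01, -4.74596984e-04,  9.46752985e-01],
       [-9.46752135e-01,  1.26954699e-03,  3.21960842e-01],
       [-1.35474905e-03, -9.99999082e-01, -4.05817294e-05]]), 'wrist_force': array([-0.08733128,  0.35710982, -0.37164487]), 'ft_torque': array([-0.0483005 , -0.00464916, -0.00380017]), 'width': 0.9987289509637476}
scene {'fx': 391.6077550608143, 'fy': 391.6077550608143, 'cx': 277.5994125524901, 'cy': 211.6052326256432, 'extrinsics': array([[ 0.67730577,  0.46788144, -0.56775334,  1.23662883],
       [ 0.7353541 , -0.4068228 ,  0.54198667, -0.63204423],
       [ 0.0226105 , -0.78459045, -0.61960197,  0.79120904],
       [
[... 192 characters left out ...]
97382, -0.98364113,  0.18007051,  0.40988362],
       [-0.99981017,  0.00149929, -0.01942636, -0.03595352],
       [ 0.01883859, -0.18013295, -0.98346186,  1.21159483],
       [ 0.        ,  0.        ,  0.        ,  1.        ]])}
wrist {'fx': 325.19226210127806, 'fy': 325.19226210127806, 'cx': 285.4353428048614, 'cy': 206.77321647643623, 'hand_eye': array([[ 9.99999872e-01, -6.23134720e-05,  5.01386039e-04,
         3.84819686e-04],
       [-5.00576309e-04, -2.56766574e-01,  9.66473319e-01,
        -1.56854080e-01],
       [ 6.85148672e-05, -9.66473446e-01, -2.56766572e-01,
         7.09070225e-02],
       [ 0.00000000e+00,  0.00000000e+00,  0.00000000e+00,
         1.00000000e+00]])}
0.15
```

View pics/scene0.png

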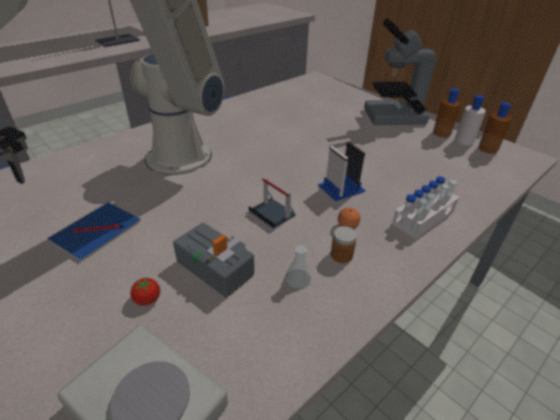

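View pics/top0.png

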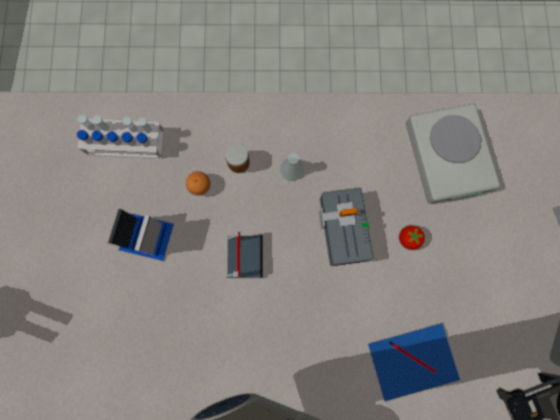

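View pics/wrist0.png

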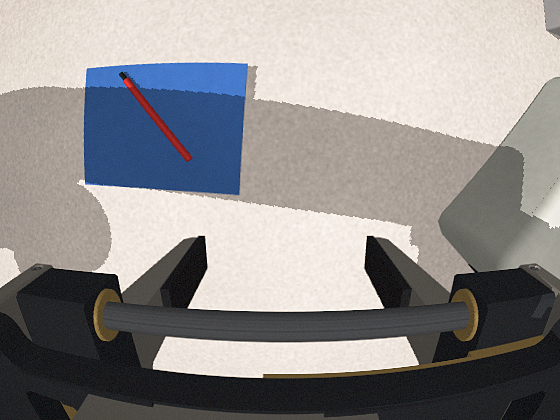

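The top view shows the rack at about (143,237) with the white board near (147,235), the stand at (245,256), the lamp at (347,227), and the orange tab at (348,212). Next I enlarge these areas.

```bash
python3 - <<'E'
import cv2, numpy as np
p=np.load("top0.npz")['p'][:,:,::-1]
a=cv2.resize(p[195:290,100:290],None,fx=4,fy=4,interpolation=cv2.INTER_CUBIC)
cv2.imwrite("pics/t1.png",a)
a=cv2.resize(p[175:275,305:435],None,fx=5,fy=5,interpolation=cv2.INTER_CUBIC)
cv2.imwrite("pics/t2.png",a)
E
cat > h.py <<'E'
import numpy as np
from cell import r,eyes
def ray(name,uv):
    c=eyes.camera_model(name);E=c["extrinsics"]
    d=np.array([(uv[0]-c['cx'])/c['fx'],(uv[1]-c['cy'])/c['fy'],1.])
    return E[:3,3],E[:3,:3]@d
def on(name,uv,z):
    o,d=ray(name,uv);return o+d*(z-o[2])/d[2]
def tri(uv1,uv2,n1="top",n2="scene"):
    o1,d1=ray(n1,uv1);o2,d2=ray(n2,uv2)
    t=np.linalg.lstsq(np.stack([d1,-d2],1),o2-o1,rcond=None)[0]
    a,b=o1+d1*t[0],o2+d2*t[1];return (a+b)/2,np.linalg.norm(a-b)
def dep(name,uv,D):
    o,d=ray(name,uv);return o+d*D[int(round(uv[1])),int(round(uv[0]))]
E
```

```text
(no output)
```

View pics/t1.png

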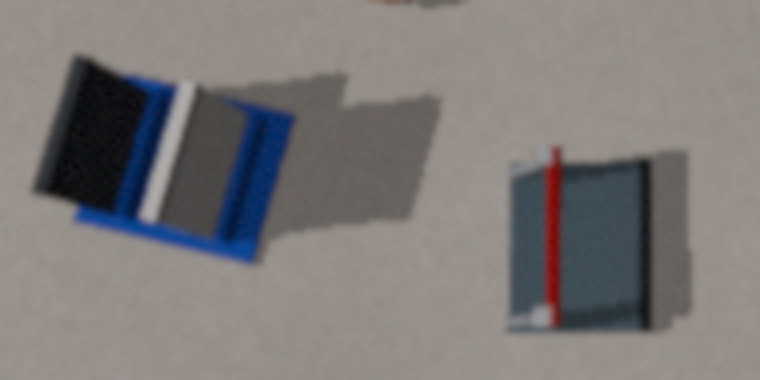

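View pics/t2.png

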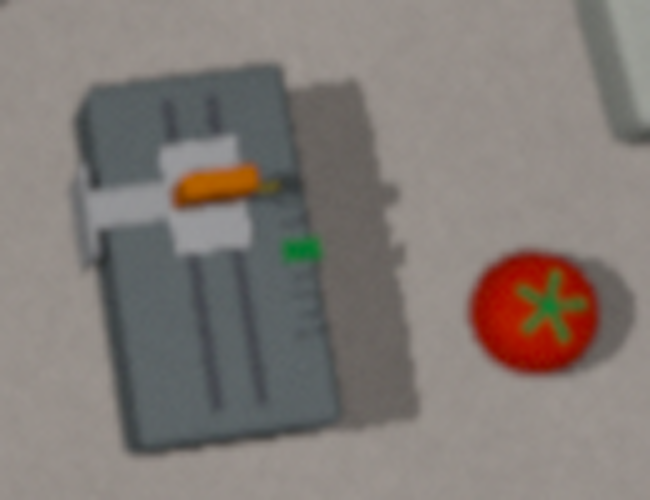

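Run:
```python
import cv2, numpy as np
p=np.load("scene0.npz")['p'][:,:,::-1]
a=cv2.resize(p[130:240,230:380],None,fx=5,fy=5,interpolation=cv2.INTER_CUBIC)
cv2.imwrite("pics/s1.png",a)
a=cv2.resize(p[215:300,165:265],None,fx=7,fy=7,interpolation=cv2.INTER_CUBIC)
cv2.imwrite("pics/s2.png",a)
from h import *
D=np.load("top0.npz")['d']
f=lambda x,y:(100+(x+.5)/4-.5,195+(y+.5)/4-.5)
print("white top edge", [on("top",f(*q),.158).round(4) for q in [(187,84),(150,218)]])
print("depth along strip",[dep("top",f(*q),D).round(4) for q in [(185,95),(168,155),(153,208),(60,120)]])
print("grey edge",[on("top",f(*q),.158).round(4) for q in [(78,60),(42,190)]])
print("rack base",[on("top",f(*q),.008).round(4) for q in [(294,114),(254,262),(76,220)]])
print("stand base",[on("top",f(*q),.008).round(4) for q in [(650,159),(647,330),(509,331),(509,162)]])
print("lip",[on("top",f(*q),.018).round(4) for q in [(646,162),(644,328)]])
print("bar",[on("top",f(*q),.098).round(4) for q in [(557,147),(553,326)]])
g=lambda x,y:(305+(x+.5)/5-.5,175+(y+.5)/5-.5)
print("lamp top",[on("top",g(*q),.08).round(4) for q in [(92,90),(282,66),(337,422),(134,449)]])
print("tab top",[on("top",g(*q),.129).round(4) for q in [(178,192),(258,177)]], dep("top",g(220,183),D))
print("pointer",on("top",g(272,187),.083).round(4),"band",on("top",g(302,250),.081).round(4))
```

```text
white top edge [array([0.594 , 0.2722, 0.158 ]), array([0.5108, 0.2905, 0.158 ])]
depth along strip [array([0.5875, 0.2738, 0.1555]), array([0.5494, 0.2811, 0.1598]), array([0.5166, 0.2883, 0.1604]), array([0.5718, 0.3496, 0.1565])]
grey edge [array([0.6093, 0.3404, 0.158 ]), array([0.5282, 0.3573, 0.158 ])]
rack base [array([0.5985, 0.2396, 0.008 ]), array([0.4942, 0.2633, 0.008 ]), array([0.5239, 0.3883, 0.008 ])]
stand base [array([ 0.5658, -0.0124,  0.008 ]), array([ 0.4461, -0.0106,  0.008 ]), array([0.4458, 0.0851, 0.008 ]), array([0.5639, 0.0871, 0.008 ])]
lip [array([ 0.5624, -0.0098,  0.018 ]), array([ 0.4472, -0.0087,  0.018 ])]
bar [array([0.5622, 0.0467, 0.098 ]), array([0.4462, 0.0479, 0.098 ])]
lamp top [array([ 0.6703, -0.1789,  0.08  ]), array([ 0.6837, -0.283 ,  0.08  ]), array([ 0.4901, -0.3046,  0.08  ]), array([ 0.4763, -0.1965,  0.08  ])]
tab top [array([ 0.6051, -0.2159,  0.129 ]), array([ 0.6129, -0.2576,  0.129 ])] [ 0.60935757 -0.23732571  0.13127765]
pointer [ 0.616  -0.2743  0.083 ] band [ 0.582  -0.2896  0.081 ]
```

View pics/s1.png

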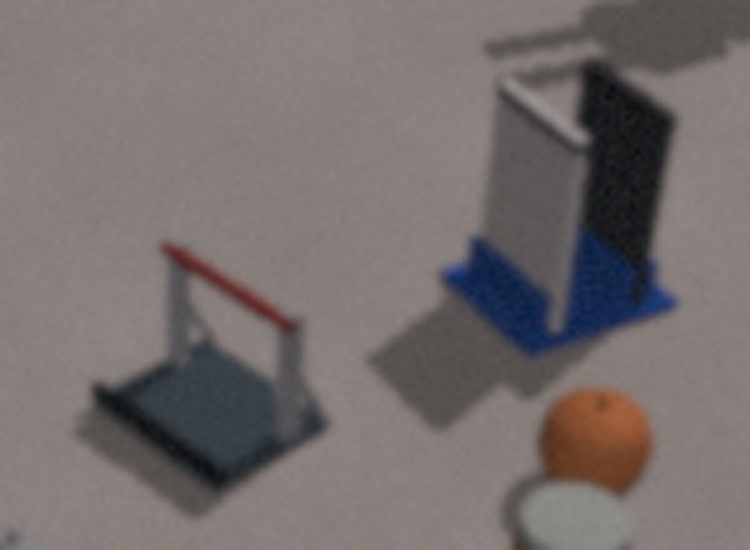

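View pics/s2.png

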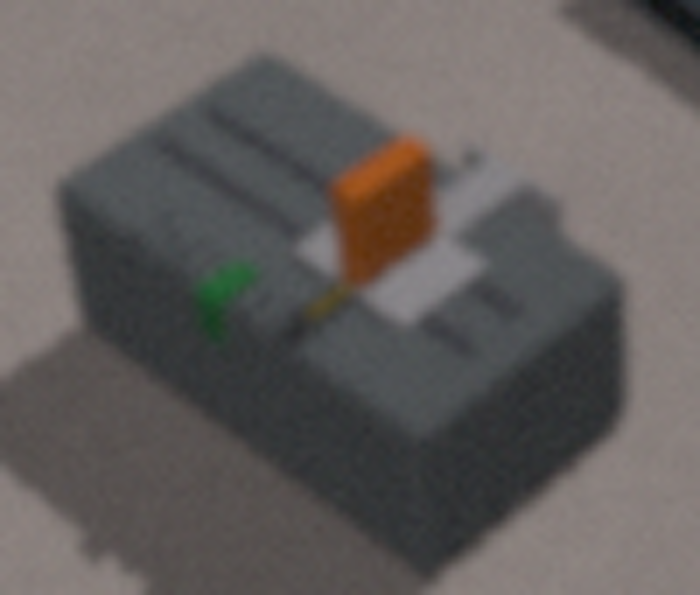

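```bash
cat >> h.py <<'E'
from scipy.spatial.transform import Rotation as Ro
def down(a):  # tool x heading a deg, pointing down
    a=np.radians(a);x=np.array([np.cos(a),np.sin(a),0]);y=np.array([0,0,-1.]);return np.stack([x,y,np.cross(x,y)],1)
def delta(p,R,R0=None,s=None):
    s=s or r.sense();R0=s['tcp_rot'] if R0 is None else R0
    print("shift in present axes mm",(R0.T@(np.array(p)-s['tcp_pos'])*1e3).round(1),
     "shift in target axes mm",(R.T@(np.array(p)-s['tcp_pos'])*1e3).round(1),
     "turn deg",np.degrees(Ro.from_matrix(R0.T@R).as_rotvec()).round(2))
E
python3 - <<'E'
from h import *
delta([.5527,.281,.25],down(-103))
E
```

```text
shift in present axes mm [-712.7  -21.2  613.7] shift in target axes mm [-929.1  -22.   146.3] turn deg [ 2.000e-02  3.178e+01 -6.000e-02]
```

```bash
python3 -m crank '0 0 -0.0055 0 0 7.95 0;0 0 -0.0055 0 0 7.95 0;0 0 -0.0055 0 0 7.95 0;0 0 -0.0055 0 0 7.95 0;0 -0.044 0 0.007 0 0 0;0 -0.044 0 0.007 0 0 0;0 -0.044 0 0.007 0 0 0;0 -0.044 0 0.007 0 0 0;0 -0.044 0 0.007 0 0 0;0 -0.044 0 0.007 0 0 0' 20
python3 -m crank '0 -0.044 0 0.007 0 0 0;0 -0.044 0 0.007 0 0 0;0 -0.044 0 0.007 0 0 0;0 -0.044 0 0.007 0 0 0;0 -0.044 0 0.007 0 0 0;0 -0.044 0 0.007 0 0 0;0 -0.044 0 0.007 0 0 0;0 -0.044 0 0.007 0 0 0;0 -0.044 0 0.007 0 0 0;0 -0.044 0 0.007 0 0 0'
python3 - <<'E'
from h import *
delta([.5527,.281,.25],down(-103))
E
```

```text
time: 1.15
tcp_pos: [0.3018, -0.3422, 0.2505]
tcp_rot: [[-0.226, 0.0, 0.974], [-0.974, 0.0, -0.226], [-0.0, -1.0, -0.0]]
wrist_force: [0.5, -0.2, -0.5]
width: 0.502
time: 2.15
tcp_pos: [0.4692, 0.0709, 0.2506]
tcp_rot: [[-0.225, 0.0, 0.974], [-0.974, -0.0, -0.225], [0.0, -1.0, 0.0]]
wrist_force: [0.4, 0.1, -0.1]
width: 0.5
shift in present axes mm [-223.5    0.6   34.1] shift in target axes mm [-223.5    0.6   34.1] turn deg [-0.01  0.    0.  ]
```

```bash
python3 -m crank '0 -0.044 0 0.0068 0 0 0;0 -0.044 0 0.0068 0 0 0;0 -0.044 0 0.0068 0 0 0;0 -0.044 0 0.0068 0 0 0;0 -0.04 0 0.0068 0 0 0;0 0 0 0 0 0 0;0 0 0 0 0 0 0;0 0 0 0 0 0 0;0 0 0 0 0 0 0;0 0 0 0 0 0 0'
python3 - <<'E'
from h import *
import cv2
delta([.5527,.281,.25],down(-103))
p,d=eyes.grab_frame("wrist");cv2.imwrite("pics/w1.png",p[:,:,::-1]);np.savez("w1.npz",p=p,d=d)
E
```

```text
time: 3.15
tcp_pos: [0.5506, 0.2707, 0.2509]
tcp_rot: [[-0.226, 0.0, 0.974], [-0.974, -0.0, -0.226], [0.0, -1.0, 0.0]]
wrist_force: [-0.7, -0.1, -0.3]
width: 0.498
shift in present axes mm [-10.5   0.9  -0.3] shift in target axes mm [-10.5   0.9  -0.2] turn deg [-0.01 -0.09  0.  ]
```

View pics/w1.png

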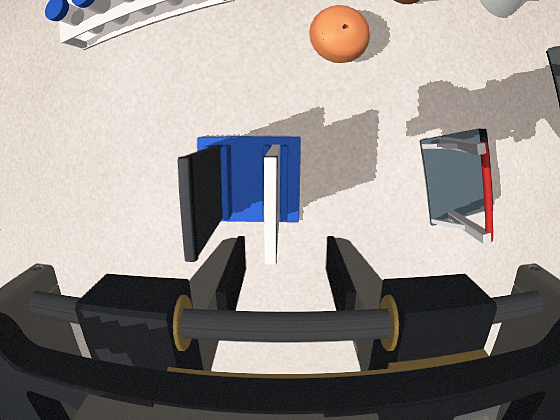

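The wrist view shows the white board's top edge running from about (272,150) to (270,262), left of the jaw centre (285). The grey board is at columns 180-230, and the edge is parallel to the tool z axis. I'll cast rays for these.

```bash
cat >> h.py <<'E'
def wray(uv,s=None):
    s=s or r.sense();c=eyes.camera_model("wrist");H=c["hand_eye"]
    v=np.array([uv[0]-c['cx'],uv[1]-c['cy']])/c['fx'];t=np.hypot(*v)
    d=np.array([*(np.sin(t)/t*v),np.cos(t)])
    R=s['tcp_rot'];return R@H[:3,3]+s['tcp_pos'],R@H[:3,:3]@d
def won(uv,z,s=None):
    o,d=wray(uv,s);return o+d*(z-o[2])/d[2]
E
python3 - <<'E'
import cv2
from h import *
p=np.load("w1.npz")['p']
g=p.min(2)
for v in range(150,266,8):
    row=g[v,255:290].astype(int); print(v,[255+i for i in range(35) if row[i]>225][:1],[255+i for i in range(35) if row[i]>225][-1:])
cv2.imwrite("pics/w1c.png",cv2.resize(p[120:280,170:330,::-1],None,fx=3.7,fy=3.7,interpolation=cv2.INTER_CUBIC))
for uv in [(269,157),(270,262)]: print(won(uv,.158).round(4))
E
```

```text
150 [] []
158 [264] [275]
166 [264] [275]
174 [264] [275]
182 [264] [275]
190 [264] [275]
198 [264] [275]
206 [264] [274]
214 [264] [274]
222 [265] [285]
230 [256] [279]
238 [256] [288]
246 [264] [285]
254 [256] [287]
262 [264] [287]
[0.5968 0.272  0.158 ]
[0.5115 0.2922 0.158 ]
```

View pics/w1c.png

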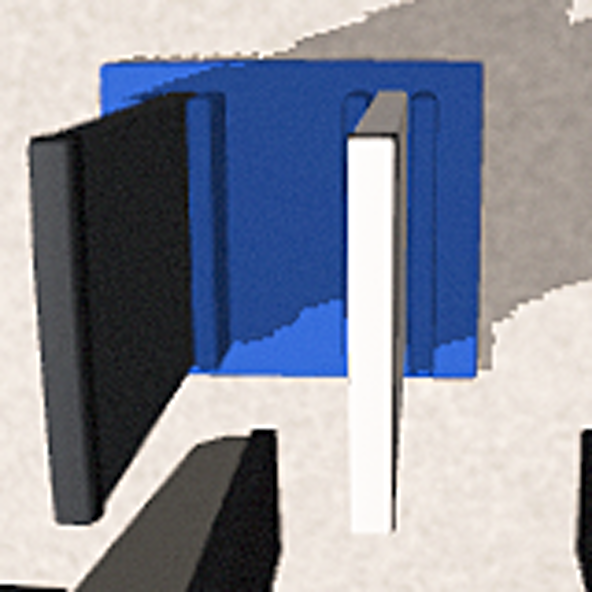

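Run:
```python
from h import *
delta([.5535,.2816,.14],down(-103.2))
```

```text
shift in present axes mm [-11.1 110.9   0.3] shift in target axes mm [-11.1 110.9   0.3] turn deg [-0.02  0.12 -0.01]
```

```bash
python3 -m crank '0 -0.0055 0 0 0 0.12 0;0 -0.0055 0.01 0 0 0 0;0 0 0.025 0 0 0 0;0 0 0.025 0 0 0 0;0 0 0.025 0 0 0 0;0 0 0.015 0 0 0 0;0 0 0.011 0 0 0 0;0 0 0 0 0 0 0;0 0 0 0 0 0 0;1 0 0 0 0 0 0' 25
python3 -m crank '1 0 0 0 0 0 0;1 0 0 0 0 0 0;1 0 0 0 0 0 0;1 0 0 0 0 0 0;1 0 0 0 0 0 0;1 0 -0.002 0 0 0 0;1 0 -0.005 0 0 0 0;1 0 -0.01 0 0 0 0;1 0 -0.02 0 0 0 0;1 0 -0.03 0 0 0 0' 25
```

```text
time: 4.2
tcp_pos: [0.5539, 0.2828, 0.1407]
tcp_rot: [[-0.227, 0.002, 0.974], [-0.974, 0.001, -0.227], [-0.001, -1.0, 0.001]]
wrist_force: [0.5, 0.4, 0.1]
width: 0.433
time: 5.2
tcp_pos: [0.5523, 0.282, 0.2065]
tcp_rot: [[-0.227, -0.003, 0.974], [-0.974, -0.001, -0.227], [0.002, -1.0, -0.002]]
wrist_force: [0.7, -0.6, -1.7]
width: 0.113
```

```bash
python3 -m crank '1 0 -0.03 0 0 0 0;1 0 -0.03 0 0 0 0;1 0 -0.015 0 0 0 0;1 0 0 0 0 -6.4 0;1 0 0 0 0 -6.4 0;1 0 0 0 0 0 0;1 0 0 0 0 0 0;1 0 0 0 0 0 0;1 0 0 0 0 0 0;1 0 0 0 0 0 0' 25
python3 - <<'E'
from h import *
R=down(-90.5)
t=R@Ro.from_rotvec([0,0,np.radians(-18)]).as_matrix()
print(t[:,1])
delta([.505,.0493,.27],t,R0=None)
delta([.505,.0493,.27],R)
E
```

```text
time: 6.2
tcp_pos: [0.5532, 0.2824, 0.2814]
tcp_rot: [[-0.007, -0.0, 1.0], [-1.0, -0.0, -0.007], [0.0, -1.0, -0.0]]
wrist_force: [-0.3, 0.8, -2.2]
width: 0.108
[-0.00269665 -0.30900523 -0.95105652]
shift in present axes mm [233.4  11.5 -46.6] shift in target axes mm [218.6  83.  -46.1] turn deg [ -0.     0.11 -17.99]
shift in present axes mm [233.4  11.5 -46.6] shift in target axes mm [233.5  11.4 -46.1] turn deg [0.01 0.11 0.01]
```

```bash
python3 -m crank '1 0.02 0 -0.005 0 0 0;1 0.035 0 -0.007 0 0 0;1 0.035 0 -0.007 0 0 0;1 0.035 0 -0.007 0 0 0;1 0.035 0 -0.007 0 0 0;1 0.035 0.005 -0.007 0 0 0;1 0.0385 0.006 -0.006 0 0.1 0;1 0 0 0 0 0 -6;1 0 0 0 0 0 -6;1 0 0 0 0 0 -6'
python3 -m crank '1 0 0 0 0 0 0;1 0 0 0 0 0 0;1 0 0 0 0 0 0;1 0 0 0 0 0 0;1 0 0 0 0 0 0;1 0 0 0 0 0 0;1 0 0 0 0 0 0;1 0 0 0 0 0 0;1 0 0 0 0 0 0;1 0 0 0 0 0 0'
python3 - <<'E'
from h import *
import cv2
t=down(-90.5)@Ro.from_rotvec([0,0,np.radians(-18)]).as_matrix()
delta([.505,.0493,.137],t)
for n in ["top","wrist","scene"]:
    p,d=eyes.grab_frame(n);np.savez(n+"2.npz",p=p,d=d);cv2.imwrite(f"pics/{n}2.png",p[:,:,::-1])
cv2.imwrite("pics/t2c.png",cv2.resize(np.load("top2.npz")['p'][190:300,170:320,::-1],None,fx=5,fy=5,interpolation=cv2.INTER_CUBIC))
cv2.imwrite("pics/s2c.png",cv2.resize(p[100:240,220:360,::-1],None,fx=4.2,fy=4.2,interpolation=cv2.INTER_CUBIC))
E
```

```text
time: 7.2
tcp_pos: [0.5058, 0.0472, 0.2715]
tcp_rot: [[-0.011, -0.001, 1.0], [-0.95, -0.313, -0.011], [0.313, -0.95, 0.002]]
wrist_force: [0.7, 0.4, -2.2]
width: 0.11
time: 8.2
tcp_pos: [0.5058, 0.0493, 0.2706]
tcp_rot: [[-0.007, -0.002, 1.0], [-0.951, -0.309, -0.008], [0.309, -0.951, -0.0]]
wrist_force: [0.0, -0.2, -1.7]
width: 0.107
shift in present axes mm [-41.3 127.   -0.8] shift in target axes mm [-41.3 127.   -0.8] turn deg [-0.02  0.07  0.  ]
```

View pics/wrist2.png

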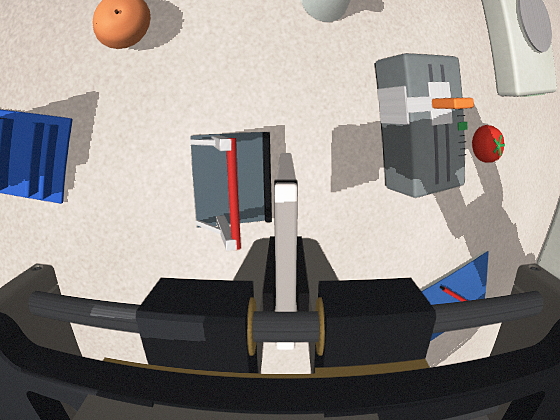

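View pics/s2c.png

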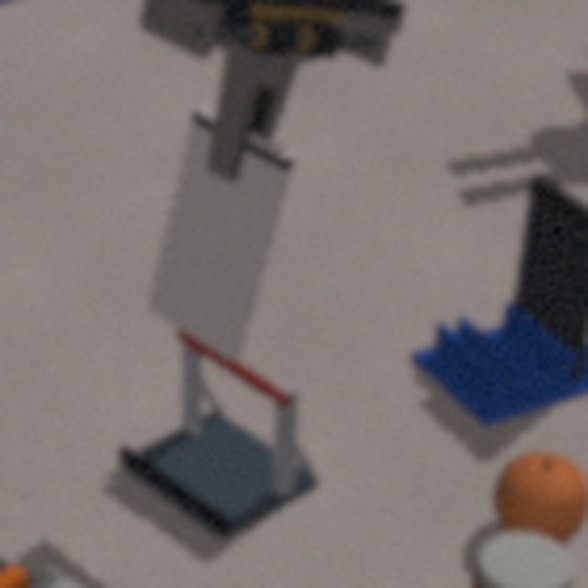

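The board is held tilted in the jaws over the stand. In the wrist view the crossbar runs from (233,140) to (237,247), with the lip at column 268. I'll check the stand pose from this closer view.

```bash
python3 - <<'E'
from h import *
print("bar",won((233,139),.098).round(4),won((237,247),.098).round(4))
print("lip outer top",won((271,133),.018).round(4),won((272,221),.018).round(4))
print("base rear",won((192,136),.008).round(4))
c=eyes.camera_model("wrist")
print("tab",won((460,100),.129).round(4),"band",won((463,126),.082).round(4))
E
python3 - <<'E'
import numpy as np,cv2
p=np.load("wrist2.npz")['p']
cv2.imwrite("pics/w2c.png",cv2.resize(p[110:260,180:310,::-1],None,fx=4,fy=4,interpolation=cv2.INTER_CUBIC))
cv2.imwrite("pics/w2d.png",cv2.resize(p[70:170,410:510,::-1],None,fx=6,fy=6,interpolation=cv2.INTER_CUBIC))
E
```

```text
bar [0.5611 0.0462 0.098 ] [0.447 0.047 0.098]
lip outer top [ 0.5629 -0.0152  0.018 ] [ 0.4461 -0.0146  0.018 ]
base rear [0.5631 0.0842 0.008 ]
tab [ 0.6141 -0.2304  0.129 ] band [ 0.5816 -0.2918  0.082 ]
```

View pics/w2c.png

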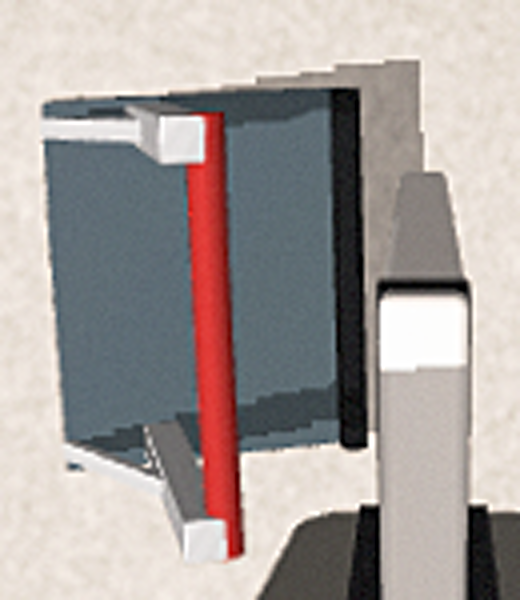

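View pics/w2d.png

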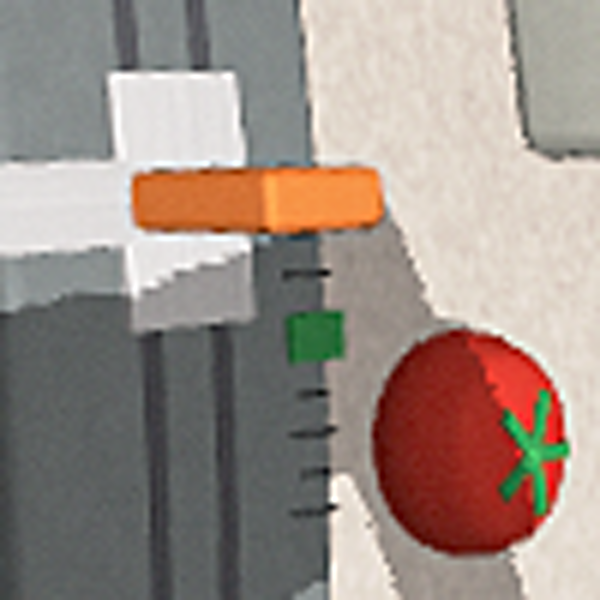

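```bash
python3 -m crank '1 -0.0034 0.0105 0 0 0 0;1 -0.0068 0.0209 0 0 0 0;1 -0.0068 0.0209 0 0 0 0;1 -0.0068 0.0209 0 0 0 0;1 -0.0068 0.0209 0 0 0 0;1 -0.0034 0.0105 0 0 0 0;1 -0.0029 0.009 0 0 0 0;1 -0.0025 0.0075 0 0 0 0;1 0 0 0 0 0 0;1 0 0 0 0 0 0'
python3 -m crank '1 0 0 0 0 0 0;1 0 0 0 0 0 0;1 0 0 0 0 0 0;1 0 0 0 0 0 0;1 0 0 0 0 0 0;1 -0.0006 0.0019 0 0 0 0;1 0 0 0 0 0 0;1 0 0 0 0 0 0;1 0 0 0 0 0 0;1 0 0 0 0 0 0'
```

```text
time: 9.35
tcp_pos: [0.5061, 0.0494, 0.1436]
tcp_rot: [[-0.007, -0.002, 1.0], [-0.951, -0.309, -0.008], [0.309, -0.951, 0.001]]
wrist_force: [-0.3, -0.3, -2.0]
width: 0.107
time: 10.35
tcp_pos: [0.5058, 0.0493, 0.1412]
tcp_rot: [[-0.007, -0.002, 1.0], [-0.951, -0.309, -0.008], [0.309, -0.951, -0.0]]
wrist_force: [-0.2, 0.4, -2.1]
width: 0.105
```

```bash
python3 -m crank '1 -0.0006 0.0019 0 0 0 0;1 -0.0006 0.0019 0 0 0 0;1 0 0 0 0 0 0;1 0 0 0 0 0 0;1 0 0 0 0 0 0;1 0 0 0 0 0 0;1 0 0 0 0 0 0;1 0 0 0 0 0 0;1 0 0 0 0 0 0;1 0 0 0 0 0 0'
python3 - <<'E'
from h import *
import cv2
p,d=eyes.grab_frame("scene")
cv2.imwrite("pics/s3c.png",cv2.resize(p[130:250,220:340,::-1],None,fx=5,fy=5,interpolation=cv2.INTER_CUBIC))
E
```

```text
time: 11.35
tcp_pos: [0.5058, 0.0492, 0.1373]
tcp_rot: [[-0.007, -0.002, 1.0], [-0.951, -0.309, -0.008], [0.309, -0.951, -0.0]]
wrist_force: [0.3, -0.1, -1.9]
width: 0.106
```

View pics/s3c.png

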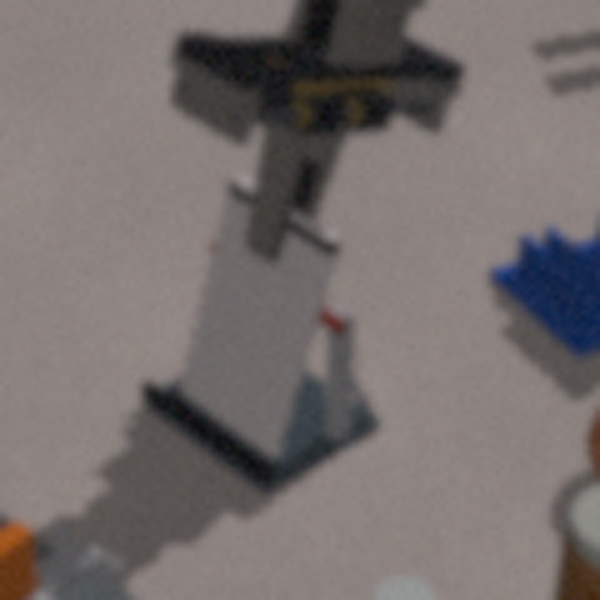

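The board's foot is just behind the lip and its back is close to the red bar. I'll continue down to contact.

```bash
python3 -m crank '1 -0.0006 0.0019 0 0 0 0;1 0 0 0 0 0 0;1 0 0 0 0 0 0;1 0 0 0 0 0 0;1 0 0 0 0 0 0;1 0 0 0 0 0 0;1 0 0 0 0 0 0;1 0 0 0 0 0 0;1 0 0 0 0 0 0;1 0 0 0 0 0 0'
python3 -m crank '1 -0.0003 0.001 0 0 0 0;1 0 0 0 0 0 0;1 0 0 0 0 0 0;1 0 0 0 0 0 0;1 0 0 0 0 0 0;1 0 0 0 0 0 0;1 0 0 0 0 0 0;1 0 0 0 0 0 0;1 0 0 0 0 0 0;1 0 0 0 0 0 0'
```

```text
time: 12.4
tcp_pos: [0.5058, 0.0492, 0.1353]
tcp_rot: [[-0.007, -0.002, 1.0], [-0.951, -0.309, -0.008], [0.309, -0.951, -0.0]]
wrist_force: [-0.1, -1.3, -1.4]
width: 0.105
time: 13.4
tcp_pos: [0.5061, 0.0493, 0.1347]
tcp_rot: [[-0.007, -0.002, 1.0], [-0.951, -0.309, -0.008], [0.309, -0.951, 0.001]]
wrist_force: [-1.7, 1.6, 5.8]
width: 0.107
```

Foot contact with the ledge (vertical force went from −2 to +6 N). I'll release and retract along the tool axis.

```bash
python3 -m crank '0.5 0 0 0 0 0 0;0.3 0 0 0 0 0 0;0.3 0 0 0 0 0 0;0.3 0 0 0 0 0 0;0.3 0 0 0 0 0 0;0.3 0 0 0 0 0 0;0.3 0 -0.005 0 0 0 0;0.3 0 -0.02 0 0 0 0;0.3 0 -0.04 0 0 0 0;0.3 0 -0.04 0 0 0 0'
python3 -m crank '0.3 0 -0.02 0 0 0 0;0.3 0 0 0 0 0 0;0.3 0 0 0 0 0 0;0.3 0 0 0 0 0 0;0.3 0 0 0 0 0 0;0.3 0 0 0 0 0 0;0.3 0 0 0 0 0 0;0.3 0 0 0 0 0 0;0.3 0 0 0 0 0 0;0.3 0 0 0 0 0 0'
python3 - <<'E'
from h import *
import cv2
for n in ["top","wrist","scene"]:
    p,d=eyes.grab_frame(n);np.savez(n+"4.npz",p=p,d=d);cv2.imwrite(f"pics/{n}4.png",p[:,:,::-1])
cv2.imwrite("pics/s4c.png",cv2.resize(p[130:250,220:340,::-1],None,fx=5,fy=5,interpolation=cv2.INTER_CUBIC))
s=r.sense();print(s['time'],s['tcp_pos'])
delta([.610,-.2375,.24],down(-174.2))
print(s['joint_positions'])
E
```

```text
time: 14.4
tcp_pos: [0.5055, 0.0819, 0.2351]
tcp_rot: [[-0.007, -0.004, 1.0], [-0.951, -0.309, -0.008], [0.309, -0.951, -0.001]]
wrist_force: [0.7, -0.2, 0.2]
width: 0.349
time: 15.4
tcp_pos: [0.5061, 0.0878, 0.2531]
tcp_rot: [[-0.007, -0.002, 1.0], [-0.951, -0.309, -0.008], [0.309, -0.951, -0.0]]
wrist_force: [-0.2, -1.2, 0.4]
width: 0.347
15.55 [0.50613416 0.08783845 0.25317142]
shift in present axes mm [304.6 112.8 106.3] shift in target axes mm [-70.5  13.2 334.2] turn deg [-13.15  83.02  14.66]
[ 0.36371426  0.21802237  1.80111821 -0.30786661  1.25423323  2.05810184]
```

View pics/s4c.png

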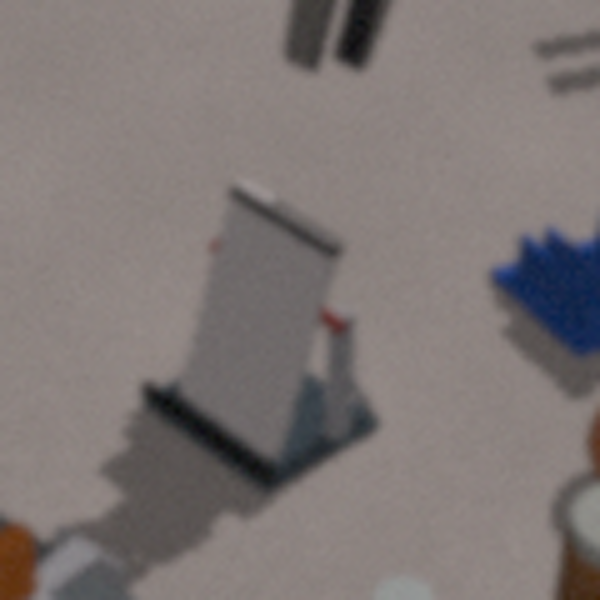

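View pics/wrist4.png

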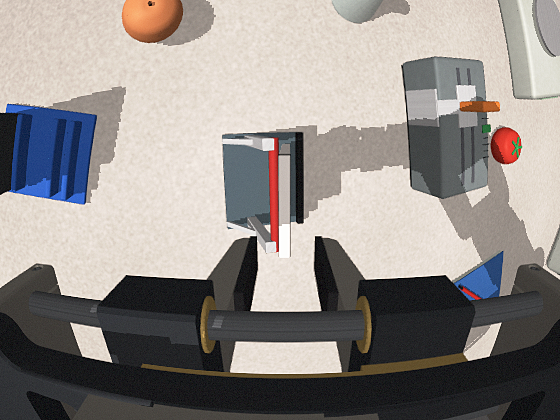

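The white board stands leaning on the bar, foot behind the lip, square to the stand, and the jaws are clear. I check its pose from the top view, then move to the lamp.

```bash
python3 -m crank '0.3 0 0 0 0 0 6;0.3 0 -0.01 0 0 0 6;0.3 0 0 0 0 0 6;0.3 0 0 0 0 8.3 0;0.3 0 0 0 0 8.3 0;0.3 0 0 0 0 8.3 0;0.3 0 0 0 0 8.3 0;0.3 0 0 0 0 8.3 0;0.3 0 0 0 0 8.3 0;0.3 0 0 0 0 8.3 0'
python3 -m crank '0.3 0 0 0 0 8.4 0;0.3 0 0 0 0 8.4 0;0.3 0 0 0 0 8.4 0;0 0 0 0 0 0 0;0 0 0 0 0 0 0;0 0 0 0.02 0 0 0;0 -0.008 0 0.035 0 0 0;0 -0.01 0 0.035 0 0 0;0 -0.01 0 0.035 0 0 0;0 -0.01 0 0.035 0 0 0'
python3 - <<'E'
from h import *
import cv2
p=np.load("top4.npz")['p']
cv2.imwrite("pics/t4c.png",cv2.resize(p[190:300,170:320,::-1],None,fx=5,fy=5,interpolation=cv2.INTER_CUBIC))
delta([.610,-.2375,.24],down(-174.2)); print(r.sense()['joint_positions'].round(2))
E
```

```text
time: 16.55
tcp_pos: [0.5061, 0.0898, 0.2629]
tcp_rot: [[-0.856, -0.0, 0.517], [-0.517, -0.0, -0.856], [0.0, -1.0, 0.0]]
wrist_force: [0.0, -0.5, 0.5]
width: 0.346
time: 17.55
tcp_pos: [0.5729, -0.0985, 0.2517]
tcp_rot: [[-0.987, -0.003, 0.164], [-0.163, 0.058, -0.985], [-0.007, -0.998, -0.057]]
wrist_force: [1.0, 0.4, 0.0]
width: 0.502
shift in present axes mm [-13.8   3.6 143.6] shift in target axes mm [-22.9  11.7 142. ] turn deg [ 3.29  3.62 -0.28]
[-0.21  0.27  1.7   0.06  1.19  2.75]
```

View pics/t4c.png

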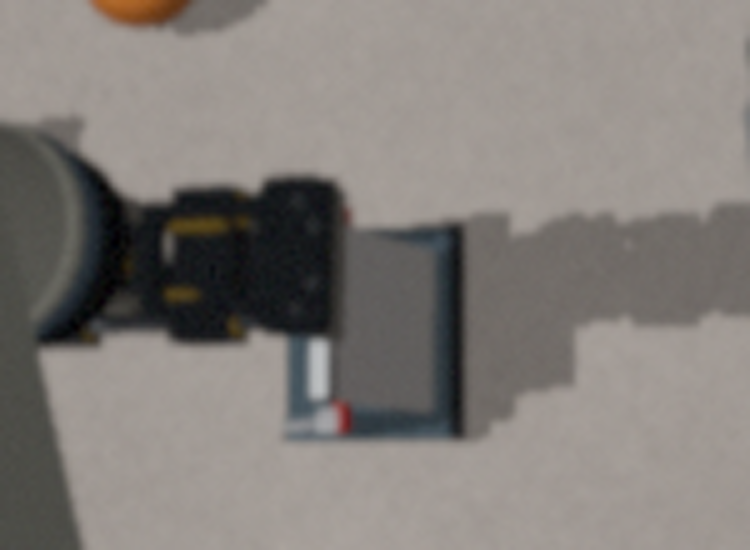

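```bash
python3 -m crank '0 -0.008 0 0.035 0 0 0;0 -0.008 0.003 0.03 0 0 0;0 -0.004 0 0.02 0 0 0;0 0 0 0.01 0 0 0;0 0 0 0 0 0 0;0 0 0 0 0 0 0;0 0 0 0 0 0 0;0 0 0 0 0 0 0;0 0 0 0 0 0 0;0 0 0 0 0 0 0'
python3 - <<'E'
from h import *
import cv2
p,d=eyes.grab_frame("wrist");np.savez("w5.npz",p=p,d=d);cv2.imwrite("pics/w5.png",p[:,:,::-1])
p,d=eyes.grab_frame("top");np.savez("t5.npz",p=p,d=d)
s=r.sense();print(s['time'])
delta([.610,-.2375,.24],down(-174.2)); print(r.sense()['joint_positions'].round(2))
E
```

```text
time: 18.55
tcp_pos: [0.6071, -0.1882, 0.2435]
tcp_rot: [[-0.987, -0.003, 0.162], [-0.161, 0.058, -0.985], [-0.007, -0.998, -0.058]]
wrist_force: [0.7, -0.3, 0.6]
width: 0.497
18.65
shift in present axes mm [ 5.1  0.5 49.1] shift in target axes mm [ 2.1  3.3 49.2] turn deg [ 3.31  3.49 -0.27]
[-0.33  0.37  1.58  0.06  1.22  2.63]
```

View pics/w5.png

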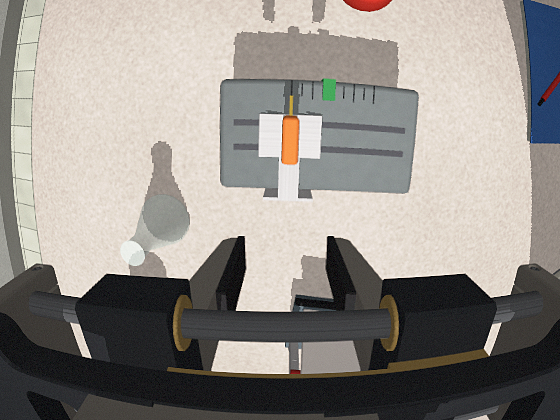

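The wrist view shows the orange tab at (290,140), the pointer at about (291,100), and the green band at (329,90). The tool has a residual 3.3° tilt that I will take out.

Run:
```python
from h import *
import cv2
p=np.load("w5.npz")['p']
cv2.imwrite("pics/w5c.png",cv2.resize(p[65:205,210:425,::-1],None,fx=3.7,fy=3.7,interpolation=cv2.INTER_CUBIC))
hsv=cv2.cvtColor(p,cv2.COLOR_RGB2HSV)
R=np.zeros(p.shape[:2],bool);R[70:200,215:420]=1
for n,lo,hi in [("green",(50,100,50),(80,255,255)),("orange",(8,180,150),(18,255,255)),("yellow",(20,100,60),(33,255,255))]:
    m=(cv2.inRange(hsv,lo,hi)>0)&R;y,x=np.nonzero(m);print(n,len(x),x.min(),x.max(),y.min(),y.max(),x.mean().round(1),y.mean().round(1))
```

```text
green 266 323 335 79 100 328.8 89.0
orange 540 282 298 117 163 289.6 139.5
yellow 72 289 292 95 115 290.7 105.5
```

View pics/w5c.png

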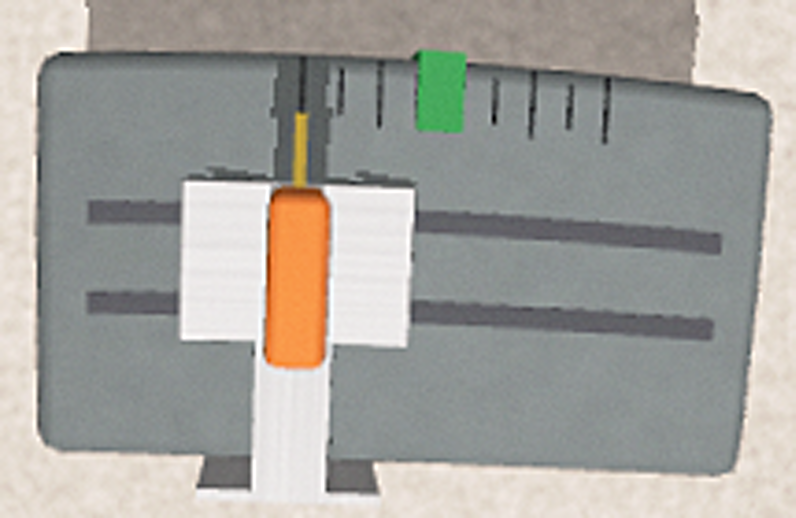

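Run:
```python
from h import *
tip=won((291,96),.083); y2=won((290.7,114),.083)
b=won((329,93),.082)
print("tip",tip.round(4),"base",y2.round(4),"band",b.round(4))
# tab top face corners z=.129
t1=won((291,117),.129);t2=won((289.5,163),.129);print("tab",t1.round(4),t2.round(4),(t1+t2)/2)
# lamp corners z=.08
cs=[won((210+x/3.7,65+y/3.7),.08) for x,y in [(40,54),(770,97),(735,474),(42,449)]];print(np.round(cs,4))
c=np.mean(cs,0);print("centre",c)
for i,j in((0,1),(3,2)):print("yaw",np.degrees(np.arctan2(*(cs[i]-cs[j])[1::-1])))
a=np.radians(5.8);ex=np.array([np.cos(a),np.sin(a),0])
print("travel",(tip-b)@ex,((t1+t2)/2-b)@ex, (c+.03*ex-b)@ex)
```

```text
tip [ 0.6163 -0.277   0.083 ] base [ 0.6137 -0.2599  0.083 ] band [ 0.5812 -0.2864  0.082 ]
tab [ 0.6138 -0.2589  0.129 ] [ 0.6087 -0.2209  0.129 ] [ 0.6112253  -0.23988838  0.129     ]
[[ 0.6857 -0.2836  0.08  ]
 [ 0.4921 -0.3087  0.08  ]
 [ 0.4776 -0.2029  0.08  ]
 [ 0.6714 -0.1776  0.08  ]]
centre [ 0.58169289 -0.24318913  0.08      ]
yaw 7.371625957738307
yaw 7.45237095802157
travel 0.035869334129490296 0.034597590652390035 0.03488280264918131
```

Run:
```python
from h import *
delta([.611,-.239,.17],down(-172.8))
```

```text
shift in present axes mm [ 4.8 70.3 54.8] shift in target axes mm [ 2.5 73.3 50.8] turn deg [ 3.31  2.09 -0.31]
```

```bash
python3 -m crank '0 0 0 0 3.31 2.09 -0.31;0 0.001 0.01 0.02 0 0 0;0 0.0015 0.02 0.02 0 0 0;0 0 0.02 0.0108 0 0 0;0 0 0.0233 0 0 0 0;0 0 0 0 0 0 0;0 0 0 0 0 0 0;0 0 0 0 0 0 0;0 0 0 0 0 0 0;0 0 0 0 0 0 0'
python3 - <<'E'
from h import *
import cv2
delta([.611,-.239,.108],down(-172.8))
p,d=eyes.grab_frame("wrist");np.savez("w6.npz",p=p,d=d);cv2.imwrite("pics/w6.png",p[:,:,::-1])
E
```

```text
time: 19.65
tcp_pos: [0.6115, -0.2393, 0.1711]
tcp_rot: [[-0.992, 0.001, 0.126], [-0.126, -0.001, -0.992], [-0.001, -1.0, 0.001]]
wrist_force: [-0.5, 0.9, -0.3]
width: 0.502
shift in present axes mm [ 0.6 63.1 -0.4] shift in target axes mm [ 0.5 63.1 -0.3] turn deg [-0.04  0.01 -0.08]
```

View pics/w6.png

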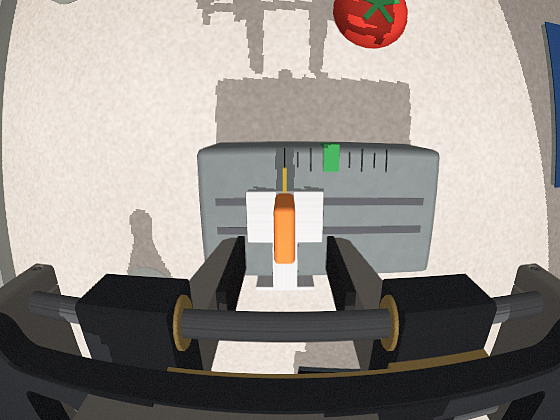

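The tab at (285,230) is centred between the jaws and the lamp is square in the view. I'll descend, grip and then pull.

```bash
python3 - <<'E'
from h import *
import cv2
p=np.load("w6.npz")['p'];hsv=cv2.cvtColor(p,cv2.COLOR_RGB2HSV)
for n,lo,hi in [("green",(50,100,50),(80,255,255)),("yellow",(20,100,60),(33,255,255))]:
    m=cv2.inRange(hsv,lo,hi);m[:140]=0;m[192:]=0;y,x=np.nonzero(m);print(n,x.min(),x.max(),y.min(),y.max(),x.mean().round(1))
t=won((284.7,169),.083);b=won((331,158),.082);R=r.sense()['tcp_rot']
print((b-t)@R[:,0], t,b)
E
python3 -m crank '0 0.0005 0.01 0 0 0 0;0 0 0.02 0 0 0 0;0 0 0.02 0 0 0 0;0 0 0.013 0 0 0 0;0 0 0 0 0 0 0;0 0 0 0 0 0 0;1 0 0 0 0 0 0;1 0 0 0 0 0 0;1 0 0 0 0 0 0;1 0 0 0 0 0 0' 30
```

```text
green 321 339 143 171 330.7
yellow 283 286 167 191 284.5
0.03527857188534039 [ 0.61571596 -0.27648821  0.083     ] [ 0.58179162 -0.28940318  0.082     ]
time: 20.7
tcp_pos: [0.6109, -0.2394, 0.1075]
tcp_rot: [[-0.992, 0.001, 0.125], [-0.125, -0.0, -0.992], [-0.001, -1.0, 0.001]]
wrist_force: [5.5, 1.0, -0.9]
width: 0.177
```

```bash
python3 -m crank '1 0 0 0 0 0 0;1 0 0 0 0 0 0;1 0.003 0 0 0 0 0;1 0.006 0 0 0 0 0;1 0.006 0 0 0 0 0;1 0.006 0 0 0 0 0;1 0.006 0 0 0 0 0;1 0.005 0 0 0 0 0;1 0.003 0 0 0 0 0;1 0 0 0 0 0 0' 30
python3 -m crank '1 0 0 0 0 0 0;1 0 0 0 0 0 0;1 0 0 0 0 0 0;1 0 0 0 0 0 0;1 0 0 0 0 0 0;1 0 0 0 0 0 0;1 0 0 0 0 0 0;1 0 0 0 0 0 0;1 0 0 0 0 0 0;1 0 0 0 0 0 0' 30
cat > look.py <<'E'
import sys
from h import *
import cv2
n=sys.argv[1]
p,d=eyes.grab_frame("wrist");cv2.imwrite(f"pics/w{n}.png",cv2.resize(p[100:250,200:400,::-1],None,fx=4,fy=4,interpolation=cv2.INTER_CUBIC))
q,d=eyes.grab_frame("scene");cv2.imwrite(f"pics/s{n}.png",cv2.resize(q[130:290,170:340,::-1],None,fx=3.7,fy=3.7,interpolation=cv2.INTER_CUBIC))
hsv=cv2.cvtColor(p,cv2.COLOR_RGB2HSV)
m={}
for k,lo,hi in [("green",(50,100,50),(80,255,255)),("yellow",(20,120,60),(33,255,255))]:
    M=cv2.inRange(hsv,lo,hi);M[:100]=0;M[240:]=0;M[:,:230]=0;M[:,360:]=0;y,x=np.nonzero(M);m[k]=(x,y);print(k,len(x),x.min(),x.max(),y.min(),y.max(),x.mean().round(1))
s=r.sense();R=s['tcp_rot']
b=won((m["green"][0].mean(),m["green"][1].mean()),.082);x,y=m["yellow"]
t=won((x[y<y.min()+4].mean(),y.min()),.083);print("still to pull mm",(b-t)@R[:,0]*1e3,b,t,s['tcp_pos'],s['wrist_force'],s['time'])
E
python3 look.py 7
```

```text
time: 21.7
tcp_pos: [0.5769, -0.2438, 0.1075]
tcp_rot: [[-0.992, 0.003, 0.125], [-0.125, -0.001, -0.992], [-0.003, -1.0, 0.001]]
wrist_force: [6.3, 1.4, -1.3]
width: 0.151
time: 22.7
tcp_pos: [0.5772, -0.2438, 0.1075]
tcp_rot: [[-0.992, 0.003, 0.125], [-0.125, -0.001, -0.992], [-0.003, -1.0, 0.001]]
wrist_force: [6.1, 0.2, -0.1]
width: 0.152
green 795 275 296 149 187 285.1
yellow 170 283 288 183 216 285.1
still to pull mm 0.08140645217393457 [ 0.58232799 -0.29099687  0.082     ] [ 0.5812886  -0.28214076  0.083     ] [ 0.57719587 -0.24377529  0.10751105] [ 6.99604187  2.36703931 -0.20486302] 22.8
```

View pics/w7.png

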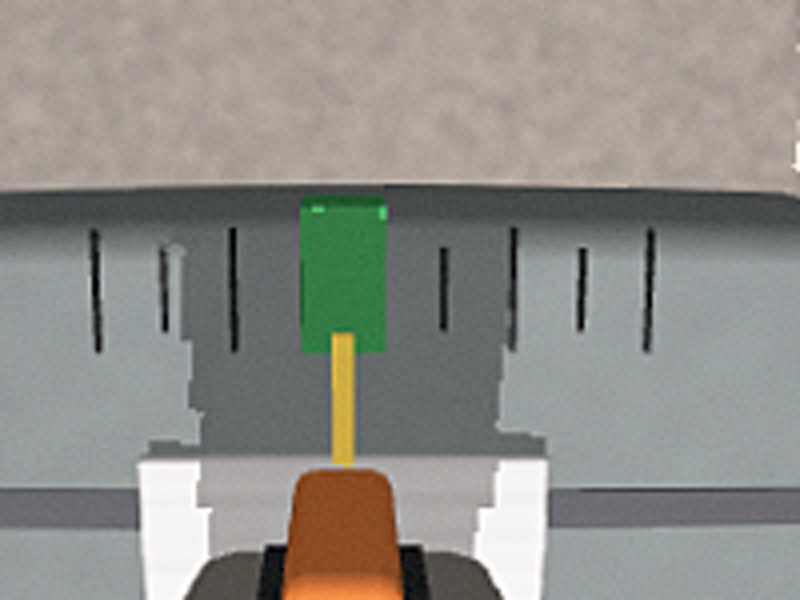

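View pics/s7.png

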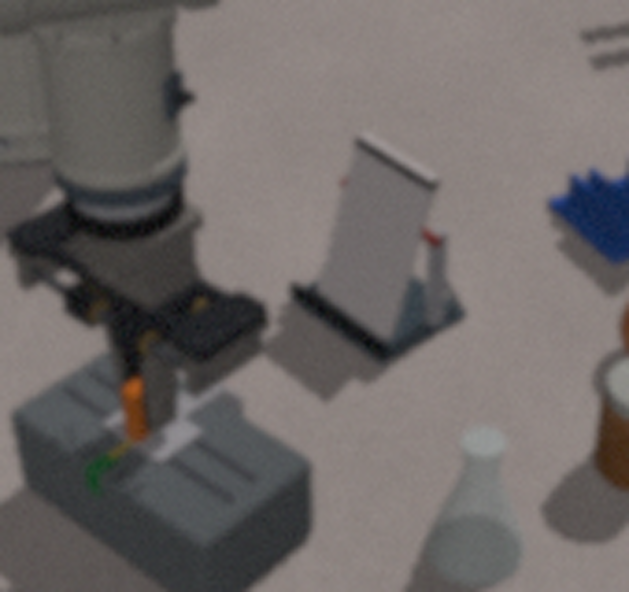

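The pointer sits in the middle of the green band (both at column 285), with the tab held at 14 mm and the board still leaning. One last check of the board's pose from the top view.

Run:
```python
from h import *
import cv2
p,d=eyes.grab_frame("top");np.savez("t8.npz",p=p,d=d)
cv2.imwrite("pics/t8.png",cv2.resize(p[190:310,190:310,::-1],None,fx=5,fy=5,interpolation=cv2.INTER_CUBIC))
s=r.sense();print(s['time'],s['wrist_force'],s['width'])
```

```text
22.85 [6.32667959 1.09151525 0.8147425 ] 0.15321940561976471
```

View pics/t8.png

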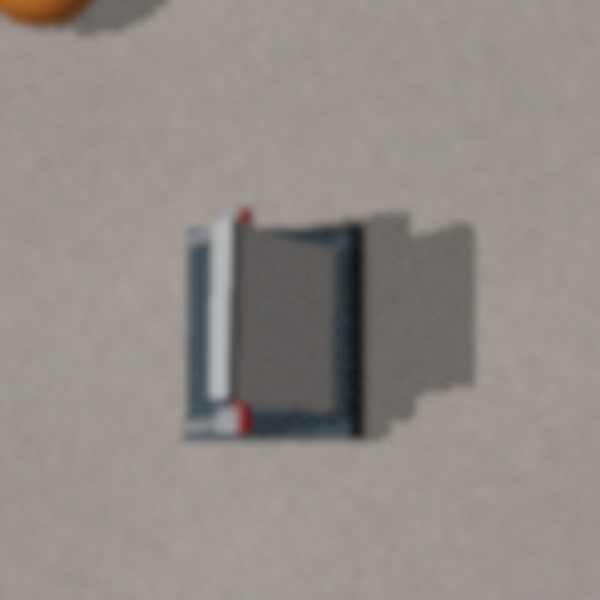

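Run:
```python
from h import *
f=lambda x,y:(190+(x+.5)/5-.5,190+(y+.5)/5-.5)
a,b=on("top",f(226,216),.152),on("top",f(218,400),.152)
c,e=on("top",f(338,237),.011),on("top",f(336,413),.011)
print("top edge",a,b,(a+b)/2,"foot front",c,e,(c+e)/2)
t=(a+b)/2;o=(c+e)/2+[0,.00476,0];print("tilt",np.degrees(np.arctan2(t[1]-o[1],.1427)),"yaw",np.degrees(np.arctan2(*(a-b)[1::-1])),"origin in stand",o[:2]-[.5045,.0355])
```

```text
top edge [0.55125156 0.05278191 0.152     ] [0.46033142 0.05547238 0.152     ] [0.50579149 0.05412714 0.152     ] foot front [0.55797446 0.00138004 0.011     ] [0.45960995 0.00208931 0.011     ] [0.5087922  0.00173467 0.011     ]
tilt 18.45872401260101 yaw -1.6949797566762757 origin in stand [ 0.0042922  -0.02900533]
```

All within limits: tilt 18.5°, yaw within about 2°, x offset about 1 to 4 mm. Handing in.

```bash
python3 -c "
from cell import ticket
print(ticket.hand_in())"
```

```text
the job is handed in; nothing more can be done
None
```

The white board is leaning on the crossbar and the shutter is held open with the pointer in the green band. I handed the job in at about 22.9 s of the 53 s allowed; the hand-in reports no verdict.

- **White board:** Measured from the top camera, it leans 18.5° from upright. Its foot is about 4 mm off the ledge's middle in x and at y ≈ −29 mm in the stand's frame. It is about 1° off square and nothing is touching it. I lowered it until the foot met the ledge (wrist force went from −2 to +6 N) before letting go.
- **Shutter:** I pulled it about 35 mm. In the last wrist view the pointer is within about 0.1 mm of the band's middle. That figure is finer than the calibration, which is good to about 2 mm. The gripper holds the tab steadily at 14 mm opening, set to 30 N, and the wrist reads the spring's pull at about 6 to 7 N.
- **Disagreements:** The top camera put the lamp's yaw at 5.8° and the wrist camera at 7.4°. I used 7.2°, and the jaws lined up squarely with the tab. The tool also came away from the stand with a 3° tilt left over, which I corrected before gripping.
- **Other objects:** The dark grey board and the rest of the bench looked undisturbed in the pictures I took, but I did not measure their positions again at the end. The bar contact force can't be read directly; I judged it from the board's lean and from it standing still.

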